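Zero the larger rotary stage

TASK

Two hand-turned rotary stages stand on the bench. Turn the dial of the larger one by its finger bar until the pointed end of the bar points straight at the index mark on its base, then let go. Leave the smaller stage set as it is.

Things in the scene. Friction and masses are not known exactly. Their poses are not given: they have to be found in the camera images.
- large_dial (a joint): angle of the larger stage's dial about its vertical axis, rad: 0 when the pointed end of the bar points at the index mark, growing counter-clockwise seen from above. Stops at -1.6 and 1.6; light friction (about 0.1 N m), stays where it is left. Starts between -1.3 and -0.6. The dial is round, bare metal, 90 mm across, graduated, its top 20 mm above the bench.
- large_grip (a point): point of the larger stage's upright black finger bar on the turning axis, half-way up, 35 mm above the bench; turns with the dial: x along the bar to its pointed end, y across it, z up. Bar 14 mm thick, 30 high (20 to 50 mm above the bench), fixed on the dial: its pointed end reaches 43 mm from the axis, with a white line along its top, its round end only 20 mm.
- large_index (a point): index mark of the larger stage: a white line on the top of its dark base, outside the dial, running out along a tongue 20 mm wide that sticks out 15 mm from the middle of the base's side nearest the robot. Base 110 x 110 x 12 mm, fixed to the bench. The point lies on the line, 50 mm from the turning axis, 12 mm above the bench.
- small_pointer (a point): tip of the pointed end of the smaller stage's finger bar, half-way up the bar, 29 mm from its turning axis; it turns with that dial. The smaller stage is the same design at about two thirds the size (base 75 x 75 mm with its own tongue, bar 10 mm thick, top 34 mm above the bench), fixed to the bench, and is not to be turned.

How it is judged:
By the outcome, as a careful person would: the job done as asked, in the order asked, and still so for the second after the job is handed in, with the robot touching nothing.
It also fails if it takes over 29 s, if anything falls off the work surface, if the arm or the gripper's body presses on something with over 40 N, if the wrist force passes 120 N, or if a joint passes its speed limit or range.

ROBOT

A 7-joint arm with a two-finger parallel gripper is mounted at the origin on a cart in front of the work surface, level with it; the furniture and walls round the work are solid. World frame = base frame: x ahead of the robot, y to its left, z up, the work surface at z = 0. Lengths are in m, angles in rad, forces in N, time in s.
With the tool pointing down it reaches from about 0.425 to 0.8 m from the base axis. Payload 8.3 kg.
Tool frame: the origin (TCP) lies at the very end of the fingers, on their centre line; the grasp point (between the pads) lies 19 mm behind it; z points along the fingers, y is the line along which they close (so a half turn about z gives the same grasp; the last joint's range is limited). The gripper opens to 85 mm and grips with 20 to 120 N. Pads are 22 mm wide; open, the fingers measure 114 mm over their backs; the gripper's body (76 mm by 85 mm) begins 54 mm behind the grasp point. The pads swing forward as they close: fully open they stand 13 mm farther back than shut.
Start: joints at [-1.386, 0.383, 0.016, 1.37, -0.006, 1.388, -0.046], TCP at [0.153, 0.606, 0.231] pointing down, gripper open.
Joint ranges: [-2.95, 2.95], [-0.25, 2.06], [-1.52, 1.56], [0.18, 2.33], [-1.44, 4.58], [0.02, 2.06], [-3.01, 3.01]. Speed limits (rad/s): [2.39, 2.39, 3.01, 3.01, 3.14, 3.14, 3.14].

INTERFACE

Orientations are given as a unit quaternion [x, y, z, w].
In Python, from bench import env gives the robot as it stands.
- The arm moves only by the tool servo_tool, never from a script. Its argument "motion" is one flat list of numbers, 5 for each row, row after row: the shift along the tool's x, y, z in m, then the turn about the tool's z in rad, then the closure, from -1 (fully open) to 1 (shut). A call has exactly 8 rows; each row is the pose to reach, as a shift and turn from the pose commanded when the call began, along the tool's axes at that moment; what a row does not reach only later rows make up. A row lasts 1/10 s, in which the tool goes at most 50 mm and 8.59 degrees, less where a joint would pass 70% of its speed; a pose out of reach is approached as far as the arm can. A call with a gripper value outside its range is refused whole. The fingers move at their own pace and stop on an object; the grip force is fixed at half the most. Time passes only in rows, so rows that repeat a pose let the fingers close, or fill a call up. It gives the time, the measured TCP pose, the force, the opening and the grip force at its end, in the units of the state.
- env.state(): the state, without advancing time (a new reading comes with each control period).
- env.grab_frame(name): name is "scene" or "side" or "wrist"; returns (picture, depth): 400x640x3 uint8, red, green, blue; 400x640 float32, m along the optical axis (not along the pixel's ray), 0 where there is no reading.
- env.get_calibration(name): a dict with "K" (3x3 intrinsics, pixels), "xyz" and "orientation" of the camera in the world. Camera axes: x right, y down, z forward; pixel columns grow to the right and rows downward; lengths in m; the calibration is good to about 2 mm. A picture is of the moment at which its call begins: read the wrist's pose just before it. get_calibration takes no time and is no camera call; for the wrist camera it gives the pose at the moment of the call.
- env.sign_off(): hands the job in; it is judged then, once.
The state is a dict: "time": time; "q": joint angles; "joint_vel": joint speeds; "effort": joint torques, N m; "ee_pos": TCP position; "tool_rot": TCP orientation; "force": force on the tool from outside, world axes, zero at the start; "ft_torque": the same for the moment, N m; "width": opening from 0.0 (shut) to 1.0 (fully open); "grip_force": force on a finger pad.
Only numpy, scipy, OpenCV 4.12 (cv2) and the standard library are available. Lean on these libraries where they do the work, as an engineer would, in place of code of your own. Each camera call takes 0.05 s, during which the arm holds its last target. There are 200 camera calls.

## Working session

There is one attempt and no reset: what is moved stays moved. The work goes in short steps, Python scripts to look and compute and a tool call to move; the robot and the scene stay as the last step left them, time stands still between calls to the robot, and variables do not carry over. Pictures are saved under pics/ and viewed, at most 10 in all, crops included, and the job is handed in when it is done.

Besides the shell and the picture viewer there is one more tool, called after "Emit:" as a command line: name --argument value ..., lists and objects as JSON in quotes. servo_tool: Moves the arm, as the interface text tells. Its arguments: {"type":"object","properties":{"motion":{"type":"array","items":{"type":"number"}}},"required":["motion"]}

```bash
mkdir -p pics; cat > h.py <<'E'
import numpy as np,cv2
from scipy.spatial.transform import Rotation as R
from bench import env
def grab(n,f):
    c=env.get_calibration(n); p,d=env.grab_frame(n)
    cv2.imwrite(f'pics/{f}.png',p[:,:,::-1]); np.savez(f'{f}.npz',p=p,d=d,K=c['K'],t=c['xyz'],q=c['orientation'])
def load(f): return np.load(f'{f}.npz')
def ray(z,uv,h):
    uv=np.atleast_2d(np.array(uv,float)); d=np.c_[uv,np.ones(len(uv))]@np.linalg.inv(z['K']).T@R.from_quat(z['q']).as_matrix().T
    return z['t']+d*((h-z['t'][2])/d[:,2])[:,None]
E
python3 - <<'E'
from h import *
s=env.state();print(s)
grab('scene','s1');grab('wrist','w1')
a=cv2.imread('pics/s1.png');b=cv2.imread('pics/w1.png')
cv2.imwrite('pics/c1.png',cv2.resize(np.vstack([a,b]),(480,600)))
for n in('s1','w1'):z=load(n);print(z['K'],z['t'],z['q'])
E
```

```text
{'time': 0.0, 'q': array([-1.38591124,  0.38425432,  0.01634424,  1.3711747 , -0.00632287,
        1.38821162, -0.04647693]), 'joint_vel': array([-7.26003428e-04,  1.45974565e-04,  9.99362217e-05,  7.76126283e-04,
        1.69012320e-03, -2.60400923e-03,  1.42216394e-03]), 'effort': array([ 6.42628238e-04, -6.27588201e+01,  8.44609570e-01, -3.71837533e+01,
        1.64975622e-02,  1.38453604e-02, -7.69922707e-06]), 'ee_pos': array([0.15310027, 0.60542478, 0.23025926]), 'tool_rot': array([ 1.23521158e-01,  9.92341435e-01, -9.92615108e-04, -1.21458860e-04]), 'force': array([ 0.10486891,  0.28944754, -0.7542209 ]), 'ft_torque': array([ 0.0237633 ,  0.03936626, -0.03089726]), 'grip_force': 0.0, 'width': 1.00045802498506}
[[459.30679205   0.         325.26285388]
 [  0.         459.30679205 198.31499771]
 [  0.           0.           1.        ]] [0.03515152 0.53267684 0.55133025] [-0.27263812  0.84576471 -0.43314564  0.1507825 ]
[[346.28683501   0.         313.92976771]
 [  0.         346.28683501 203.39691241]
 [  0.           0.           1.        ]] [0.08519022 0.62158219 0.37401698] [0.78160844 0.6087492  0.08266601 0.10806939]
```

View pics/s1.png

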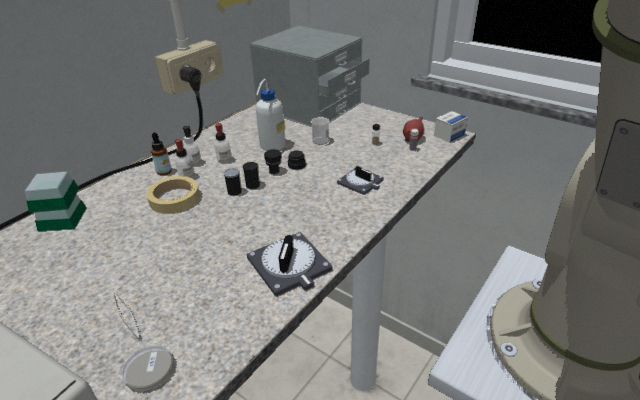

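The larger stage is at about (288,262), with its tongue at (307,281). The smaller stage is at (360,180). Next I'll cast rays and measure the axis, index and bar.

```bash
python3 - <<'E'
from h import *
z=load('s1')
print(ray(z,[[289,258]],.02),ray(z,[[307,281]],.012),ray(z,[[360,180]],.013), ray(z,[[248,262],[277,291],[331,265],[300,236]],.012))
p=z['p'][220:300,235:345];cv2.imwrite('pics/c2.png',cv2.resize(p[:,:,::-1],None,fx=7,fy=7,interpolation=cv2.INTER_CUBIC)[:, :])
print(R.from_quat(env.state()['tool_rot']).as_matrix().round(3))
E
```

```text
[[0.43297377 0.11156986 0.02      ]] [[0.38003629 0.13019842 0.012     ]] [[ 0.4706128  -0.16862675  0.013     ]] [[0.48983889 0.15317622 0.012     ]
 [0.40539876 0.17479844 0.012     ]
 [0.36993387 0.07767836 0.012     ]
 [0.46021448 0.04875291 0.012     ]]
[[-0.969  0.245 -0.   ]
 [ 0.245  0.969 -0.002]
 [-0.    -0.002 -1.   ]]
```

View pics/c2.png

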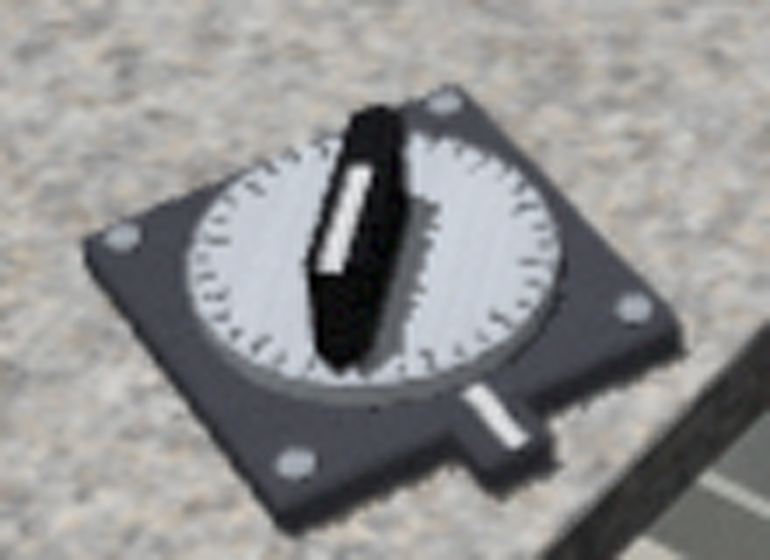

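View pics/w1.png

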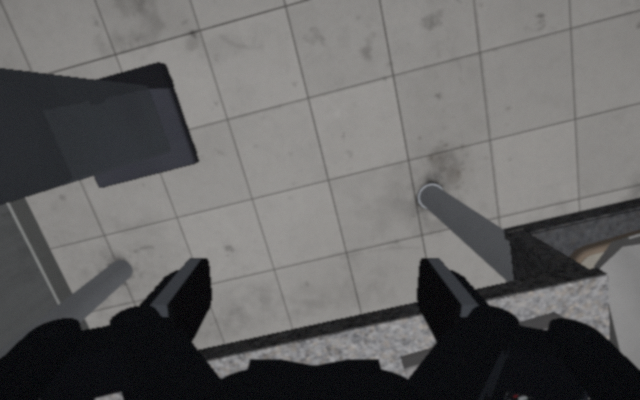

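The crop shows the bar's pointed end facing lower-left, with its white line running from (282,258) to (287,244) in the full frame. The index line is at (302,276)–(310,283). The wrist view shows only floor and the bench edge. I'll work out the angles before setting out.

```bash
python3 - <<'E'
from h import *
z=load('s1')
f=lambda c:np.array(c)/7.+[235,220]-.43
L=ray(z,f([[362,168],[328,270]]),.05);I=ray(z,f([[470,390],[525,445]]),.012)
C=ray(z,f([[85,245],[285,530],[685,345],[450,85]]),.012)
print(L,I,C,C.mean(0))
for i in range(4):print(np.linalg.norm(C[i]-C[i-1]))
az=lambda v:np.degrees(np.arctan2(v[1],v[0]))
print(az(L[1]-L[0]),az(I[1]-I[0]),az(I.mean(0)-C.mean(0)), [az(C[i]-C[i-1]) for i in range(4)])
w=load('w1');T=R.from_quat(env.state()['tool_rot']).as_matrix()
print('cam in tool',T.T@(w['t']-env.state()['ee_pos']),T.T@R.from_quat(w['q']).as_matrix())
E
```

```text
[[0.43672319 0.11108886 0.05      ]
 [0.42021382 0.14257421 0.05      ]] [[0.39513498 0.12503649 0.012     ]
 [0.37371412 0.13154643 0.012     ]] [[0.50481158 0.14092243 0.012     ]
 [0.40162504 0.18318304 0.012     ]
 [0.36261658 0.08378418 0.012     ]
 [0.46962661 0.04043068 0.012     ]] [0.43466995 0.11208008 0.012     ]
0.10647335473992957
0.1115052531173399
0.10677917964610996
0.11545853404054168
117.67030189057729 163.09562311319328 162.11801317186416 [np.float64(70.70342047492035), np.float64(157.72818299645894), np.float64(-111.42721726733001), np.float64(-22.05458834002424)]
cam in tool [ 0.06983066 -0.00129587 -0.14363914] [[ 3.62494718e-05 -9.62987457e-01 -2.69546204e-01]
 [ 9.99999855e-01  1.79918611e-04 -5.08298382e-04]
 [ 5.37981345e-04 -2.69546146e-01  9.62987324e-01]]
```

Emit:
servo_tool --motion '[-0.025,-0.026,0,0,-1,-0.05,-0.052,0,0,-1,-0.075,-0.078,0,0,-1,-0.1,-0.104,0,0,-1,-0.125,-0.13,0,0,-1,-0.15,-0.156,0,0,-1,-0.175,-0.182,0,0,-1,-0.2,-0.208,0,0,-1]'

```text
time: 0.9
ee_pos: [0.2965, 0.3536, 0.231]
tool_rot: [0.124, 0.992, -0.0, -0.0]
force: [0.1, -0.2, -0.5]
width: 0.998
grip_force: 0.0
```

Emit:
servo_tool --motion '[-0.025,-0.026,0.01,0.1,-1,-0.05,-0.052,0.02,0.2,-1,-0.075,-0.078,0.035,0.31,-1,-0.1,-0.104,0.05,0.42,-1,-0.125,-0.13,0.065,0.53,-1,-0.15,-0.156,0.08,0.64,-1,-0.175,-0.18,0.1,0.74,-1,-0.194,-0.201,0.11,0.834,-1]'

```text
time: 1.7
ee_pos: [0.4348, 0.1106, 0.1198]
tool_rot: [0.517, 0.856, -0.001, -0.0]
force: [0.1, 0.4, 1.1]
width: 1.001
grip_force: 0.0
```

```bash
python3 - <<'E'
from h import *
grab('wrist','w2');s=env.state();print(s['ee_pos'],s['q'],np.linalg.norm(s['joint_vel']))
E
```

```text
[0.43597187 0.10613512 0.11898946] [-0.77011457  0.09851499  0.4881563   2.00007712 -0.04995888  1.05750469
  0.21409421] 0.08904181854706726
```

View pics/w2.png

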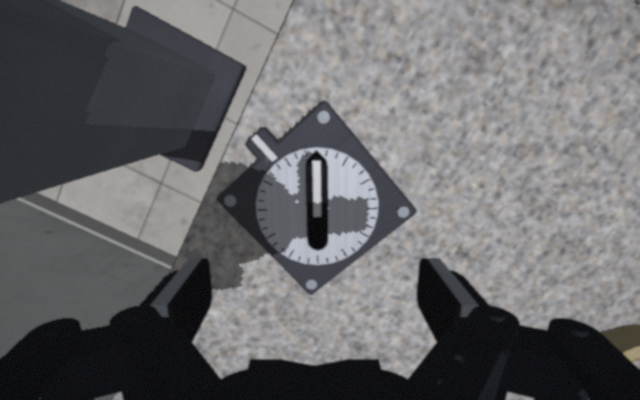

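The bar is almost vertical in the wrist view, with its tip at (317,153) and the dial centre near (318,206). The index line runs (250,136)–(273,160), and the base screws are at (323,117), (403,212), (311,285) and (230,201).

```bash
cat > m.py <<'E'
from h import *
az=lambda v:np.degrees(np.arctan2(v[1],v[0]))
def blob(z,seed,lo,r):
    g=cv2.cvtColor(z['p'],cv2.COLOR_RGB2GRAY);x,y=seed
    m=np.zeros_like(g);m[y-r:y+r,x-r:x+r]=(g[y-r:y+r,x-r:x+r]>lo)
    n,l,st,c=cv2.connectedComponentsWithStats(m)
    i=1+np.argmin(np.linalg.norm(c[1:]-seed,axis=1)-st[1:,4]*.01)
    p=np.argwhere(l==i)[:,::-1]; return p
def line(z,seed,lo,r,h):
    p=blob(z,seed,lo,r);P=ray(z,p,h)[:,:2];c=P.mean(0);u,s,v=np.linalg.svd(P-c);d=v[0]
    t=(P-c)@d;print('line',seed,len(p),c.round(4),'len',np.ptp(t).round(4),'az',az(d).round(2));return c,d
E
python3 - <<'E'
from m import *
z=load('w2')
line(z,(317,190),150,35,.05);ci,di=line(z,(262,149),150,20,.012)
S=np.array([ray(z,blob(z,s,110,11),.012).mean(0)[:2] for s in[(323,117),(403,212),(311,285),(230,201)]])
print(S,S.mean(0),[np.linalg.norm(S[i]-S[i-1]) for i in range(4)],[az(S[i]-S[i-1]) for i in range(4)],az(ci-S.mean(0)))
s=env.state();T=R.from_quat(s['tool_rot']).as_matrix();print(s['ee_pos'],az(T[:,0]),T[:,2])
p=z['p'][100:300,210:420];cv2.imwrite('pics/c3.png',cv2.resize(p[:,:,::-1],None,fx=3,fy=3))
E
```

```text
line (317, 190) 332 [0.4237 0.1305] len 0.027 az -61.73
line (262, 149) 213 [0.3824 0.1277] len 0.0216 az -20.83Traceback (most recent call last):
  File "<stdin>", line 4, in <module>
  File "m.py", line 7, in blob
    i=1+np.argmin(np.linalg.norm(c[1:]-seed,axis=1)-st[1:,4]*.01)
        ~~~~~~~~~^^^^^^^^^^^^^^^^^^^^^^^^^^^^^^^^^^^^^^^^^^^^^^^^
    return _wrapfunc(a, 'argmin', axis=axis, out=out, **kwds)
    return bound(*args, **kwds)
ValueError: attempt to get argmin of an empty sequence
```

```bash
python3 - <<'E'
from m import *
z=load('w2')
S=ray(z,[(323.5,117),(403,212),(311,285),(230.5,201)],.012)[:,:2]
ci,di=line(z,(262,149),150,20,.012)
print(S,S.mean(0),[np.linalg.norm(S[i]-S[i-1]) for i in range(4)],[az(S[i]-S[i-1]) for i in range(4)],az(ci-S.mean(0)))
s=env.state();T=R.from_quat(s['tool_rot']).as_matrix();print(s['ee_pos'],az(T[:,0]),T[:,2])
print('shift',T.T@np.r_[S.mean(0)-s['ee_pos'][:2],0])
E
```

```text
line (262, 149) 213 [0.3824 0.1277] len 0.0216 az -20.83
[[0.41037376 0.16671105]
 [0.49682574 0.13305478]
 [0.46357877 0.04585722]
 [0.37733555 0.07996033]] [0.43702846 0.10639584] [np.float64(0.09282893274771403), np.float64(0.09277224786530584), np.float64(0.09332081232778276), np.float64(0.09274111657268118)] [np.float64(69.15113203386434), np.float64(-21.271260027348614), np.float64(-110.87101009689361), np.float64(158.42470196552495)] 158.71262143392113
[0.43597187 0.10613512 0.11898946] 117.12412684800935 [-0.00168532 -0.00322996 -0.99999336]
shift [-2.49667716e-04  1.05924583e-03 -2.62280573e-06]
```

Emit:
servo_tool --motion '[0,0,0,0,-1,0,0,0,0,-1,0,0,0,0,-1,0,0,0,0,-1,0,0,0,0,-1,0,0,0,0,-1,0,0,0,0,-1,0,0,0,0,-1]'

```text
time: 2.55
ee_pos: [0.4349, 0.1128, 0.1213]
tool_rot: [0.515, 0.857, -0.0, -0.0]
force: [-1.1, 0.2, 0.1]
width: 0.998
grip_force: 0.0
```

```bash
python3 - <<'E'
from m import *
grab('wrist','w3');z=load('w3')
s=env.state();T=R.from_quat(s['tool_rot']).as_matrix();print(s['ee_pos'],az(T[:,0]),T[:,2],s['q'],abs(s['joint_vel']).max())
# image shift relative to w2
a=load('w2');g=lambda z:np.float32(cv2.cvtColor(z['p'],cv2.COLOR_RGB2GRAY)[90:250,210:420])
(dx,dy),_=cv2.phaseCorrelate(g(a),g(z));print(dx,dy)
cb,db=line(z,(317+round(dx),190+round(dy)),150,35,.05);ci,di=line(z,(262+round(dx),149+round(dy)),150,20,.012)
S=ray(z,np.array([(323.5,117),(403,212),(311,285),(230.5,201)])+[dx,dy],.012)[:,:2];c=S.mean(0)
print(c,az(ci-c),az(cb-c),'shift',T.T@np.r_[c-s['ee_pos'][:2],0])
E
```

```text
[0.43493418 0.11279881 0.12131185] 118.02336678260517 [ 1.85405854e-05  2.58351012e-06 -1.00000000e+00] [-0.77589798  0.09462539  0.47977325  1.9976344  -0.04999727  1.06047737
  0.21557788] 0.0011413000783717605
-1.3015402118511474 1.5217813042150254
line (316, 192) 294 [0.423  0.1315] len 0.024 az -62.07
line (261, 151) 207 [0.3824 0.1277] len 0.0221 az -20.77
[0.43718807 0.10692677] 159.25792474842814 119.96557990188197 shift [-6.24252208e-03 -7.69241178e-04  2.66178205e-08]
```

Emit:
servo_tool --motion '[-0.006,-0.001,0.0,0,-1,-0.006,-0.001,0.02,0,-1,-0.006,-0.001,0.04,0,-1,-0.006,-0.001,0.06,0,-1,-0.006,-0.001,0.075,0,-1,-0.006,-0.001,0.085,0,-1,-0.006,-0.001,0.093,0,-1,-0.006,-0.001,0.093,0,-1]'

```text
time: 3.4
ee_pos: [0.4365, 0.1066, 0.0276]
tool_rot: [0.515, 0.857, -0.001, -0.0]
force: [-0.5, -0.0, -0.6]
width: 1.001
grip_force: 0.0
```

Emit:
servo_tool --motion '[0,0,0,0,1,0,0,0,0,1,0,0,0,0,1,0,0,0,0,1,0,0,0,0,1,0,0,0,0,1,0,0,0,0,1,0,0,0,0,1]'

```text
time: 4.2
ee_pos: [0.4383, 0.1077, 0.029]
tool_rot: [0.515, 0.857, 0.001, 0.001]
force: [3.5, 2.2, -0.4]
width: 0.148
grip_force: 61.6
```

Emit:
servo_tool --motion '[0,0.002,0,-0.05,1,0,0.002,0,-0.14,1,0,0.002,0,-0.24,1,0,0.002,0,-0.34,1,0,0.002,0,-0.44,1,0,0.002,0,-0.54,1,0,0.002,0,-0.64,1,0,0.002,0,-0.72,1]'

```text
time: 5.0
ee_pos: [0.4387, 0.108, 0.0289]
tool_rot: [0.178, 0.984, 0.0, -0.0]
force: [-2.6, -0.6, 8.2]
width: 0.15
grip_force: 62.9
```

Emit:
servo_tool --motion '[0,0,0,0,1,0,0,0,0,1,0,0,0,0,1,0,0,0,0,1,0,0,0,0,1,0,0,0,0,1,0,0,0,0,1,0,0,0,0,1]'

```text
time: 5.8
ee_pos: [0.4386, 0.108, 0.0289]
tool_rot: [0.18, 0.984, 0.0, -0.0]
force: [-3.3, -0.3, 7.9]
width: 0.147
grip_force: 62.9
```

```bash
python3 - <<'E'
from m import *
grab('wrist','w4')
s=env.state();T=R.from_quat(s['tool_rot']).as_matrix();print(s['ee_pos'],az(T[:,0]),s['ft_torque'],s['force'])
E
```

```text
[0.43863331 0.10797276 0.02888498] 159.2871728708701 [-0.34617749  0.65446546  0.10740869] [-2.56226811  0.24601768  7.90229271]
```

View pics/w4.png

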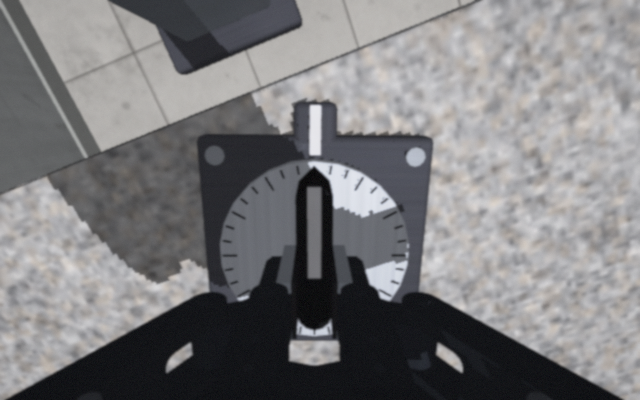

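The tip at (314,170) now sits almost in line with the index line at u≈315. I'll measure the remaining error.

```bash
python3 - <<'E'
from m import *
z=load('w4')
cb,db=line(z,(314,232),75,50,.05) if 0 else (None,None)
g=cv2.cvtColor(z['p'],cv2.COLOR_RGB2GRAY);print(g[200,300:330],g[260,300:330])
m=np.zeros_like(g);m[192:272,304:325]=(g[192:272,304:325]>60);p=np.argwhere(m)[:,::-1]
P=ray(z,p,.05)[:,:2];cb=P.mean(0);db=np.linalg.svd(P-cb)[2][0];print(cb,az(-db),np.ptp((P-cb)@db))
ci,di=line(z,(315,130),170,22,.012)
print('index from line',az(ci-cb)); c=ray(z,[[314,0]],.05)
ax=cb-db*np.sign(db[0])*-1*0
E
```

```text
[ 17  17  15  12  13  24  53  89 109 117 119 118 118 119 119 119 119 118
 118 114  99  70  38  21  16  13  13  20   9  14] [ 14   9  14  14  18  16  33  65  95 111 115 119 116 116 118 117 117 116
 116 110  89  61  31  13  15  15  18  18  15  13]
[0.41542551 0.11515827] 159.13649232523608 0.03163593861153255
line (315, 130) 485 [0.3826 0.1281] len 0.0192 az -20.75
index from line 158.53795004073731
```

Emit:
servo_tool --motion '[0,0,0,0,-1,0,0,0,0,-1,0,0,0,0,-1,0,0,0,0,-1,0,0,0,0,-1,0,0,0,0,-1,0,0,0,0,-1,0,0,0,0,-1]'

```text
time: 6.65
ee_pos: [0.4386, 0.1079, 0.0283]
tool_rot: [0.18, 0.984, -0.0, -0.0]
force: [-0.2, -0.1, -0.4]
width: 0.999
grip_force: 0.0
```

Emit:
servo_tool --motion '[0,0,-0.01,0,-1,0,0,-0.02,0,-1,0,0,-0.04,0,-1,0,0,-0.06,0,-1,0,0,-0.08,0,-1,0,0,-0.09,0,-1,0,0,-0.09,0,-1,0,0,-0.09,0,-1]'

```text
time: 7.45
ee_pos: [0.4384, 0.108, 0.118]
tool_rot: [0.18, 0.984, 0.0, -0.0]
force: [0.4, 0.3, -0.9]
width: 0.998
grip_force: 0.0
```

```bash
python3 - <<'E'
from m import *
env.grab_frame('wrist');grab('wrist','w5');print(env.state()['time'],env.state()['ee_pos'])
E
```

```text
7.55 [0.4379305  0.10773725 0.11737033]
```

View pics/w5.png

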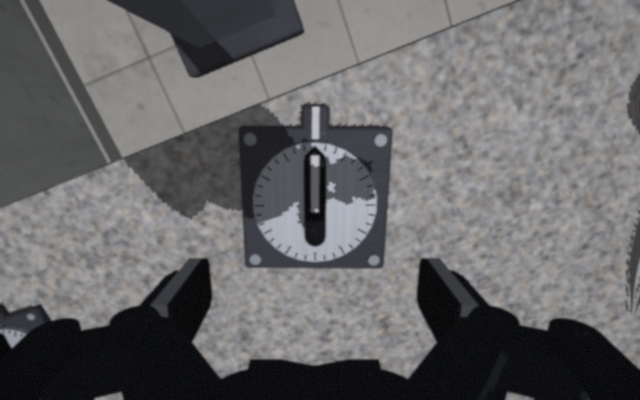

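With the bar released, its tip at (315,150) is directly below the index line at (315,108–138). One last numeric check.

```bash
python3 - <<'E'
from m import *
z=load('w5');g=cv2.cvtColor(z['p'],cv2.COLOR_RGB2GRAY)
m=np.zeros_like(g);m[150:214,309:322]=(g[150:214,309:322]>65);p=np.argwhere(m)[:,::-1]
P=ray(z,p,.05)[:,:2];cb=P.mean(0);db=np.linalg.svd(P-cb)[2][0];print(cb,az(-db),az(db),np.ptp((P-cb)@db))
ci,di=line(z,(315,123),170,18,.012);print(az(ci-cb))
S=ray(z,[(250.5,140),(381,140.5),(374,260.5),(255,260)],.012)[:,:2];c=S.mean(0);print(c,az(ci-c),az(cb-c),az(S[0]-S[3]),az(S[1]-S[2]))
E
```

```text
[0.41456766 0.11553281] 158.84414543164118 -21.15585456835883 0.03941447155484894
line (315, 123) 158 [0.3823 0.1281] len 0.0205 az -21.51
158.787112139152
[0.43766898 0.10716931] 159.33122867319804 160.09795597643426 158.63428485264473 158.88014900022768
```

Bar and index agree to within about 0.5°.

```bash
python3 -c "
from bench import env
print(env.sign_off())"
```

```text
the job is handed in; nothing more can be done
None
```

The larger dial's pointed end is turned to its index mark, within about 0.5° by the last wrist picture; I let go, lifted clear, never went near the smaller stage, and handed the job in at about 7.6 s.

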